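Lift a core plug with tongs at the inspection stop

TASK

Push the sample carrier along its rail to the first click stop, so that it sits in the notch there with both stone samples still standing in it. Then take the tongs out of their stand, close them on the round stone plug (not the square one) and lift it well clear of the carrier, about a hand's breadth, touching the plug only with the tongs. Finish while still holding it up steadily in the tongs, with the carrier left at the first stop, the square sample still in its place and the other things on the table undisturbed.

Things in the scene. Friction and masses are not known exactly. Their poses are not given: they have to be found in the camera images.
- rail: Rail bed fixed to the table, 420 mm long along its own y, 110 mm wide (x), dark steel with two aluminium guide bars, 32 mm high. Origin: centre of its underside; z up. Position and yaw vary. The carrier runs towards the rail's -y. Two small upright steel tabs, 40 mm high, on the +x edge mark the two click stops.
- carrier (a joint): Travel of the carrier along the rail's -y in m, 0 to 0.22; starts at 0, the +y end. First click stop (the goal) at 0.110, the second (not wanted) at 0.200; at each a spring pawl drops between two ridges and draws the carrier in over the last 4 mm or so. Sliding takes about 1 N, going into or out of a notch about 4 N.
- stop1 (a point): Point fixed on the rail: where the middle of the carrier's top face (point carrier_mid) is when it sits in the first stop, level with the tab nearer the carrier's start (49 mm to its -x); 44 mm above the table. Axes as the rail.
- carrier_mid (a point): Middle of the carrier's top face, 44 mm above the table, axes as the rail. The carrier: aluminium block 156 mm long (y), 64 wide (x), 24 thick, two square nests 30 mm wide, 6 mm deep, centred 52 mm to -y and 4 mm to +y of this point; one holds the round plug, the other the square block (it varies which). Black push post near the +y end.
- post (a point): Axis of the carrier's upright black push post, 14 mm in diameter, at 80 mm above the table; the post's top is at 82 mm and the carrier's top face at 44 mm. The post is 64 mm to +y of the carrier's middle. Pinch it from above or push it.
- plug: The wanted sample: upright round stone plug, 28 mm in diameter, 45 mm high, about 70 g; origin at the centre of its underside, 38 mm above the table while in its nest; 39 mm stands out of the nest.
- block: The other sample: square stone block 27 x 27 x 45 mm, upright in the other nest; origin at the centre of its underside. To stay there.
- stand: Grey plastic tongs stand fixed to the table: a rectangular cup 31 x 82 mm outside (long along its y), 30 mm high, walls and floor 4 mm, on a foot plate 75 x 105 x 3 mm. Origin: centre of its underside. Position and yaw vary.
- tongs: Steel spring tongs standing upright in the stand, jaws down: 97 mm tall, 83 g, hinge at the top (axis along own x, 91 mm above the jaw tips, barrel 12 mm across). Origin midway between the jaw tips when open, at their lower ends; z up to the hinge, arms to +y and -y, closing along y. Jaws: flat plates 20 mm wide (x), 25 mm high, when open 60 mm apart at the tips.
- tongs_grip (a point): Point on the tongs' middle axis to bring the TCP to from above: 55 mm above the jaw tips, 59 mm above the table in the stand. At each side a flat finger plate, 18 mm wide, 24 mm tall; outside width 57 mm (61 mm at the lower edges) when free. Squeezed to 56 mm the tongs are held with the jaws still open about 50 mm; at about 46 mm the jaws lie flat on the plug.
- tongs_arm: The tongs' -y arm with its jaw, hinged to the rest. Origin on the hinge axis, 91 mm above the jaw tips. It turns about the tongs' x: 0 open (a spring holds it), about 0.34 rad when closed on the plug, 0.5 at most. The spring asks about 5 N at the finger plates at first, 11 N when closed on the plug; grip harder (40 N is good) to clamp the plug.
- tape: white roll of label tape lying flat, 60 mm across, 24 mm high; origin at the centre of its underside at the start. Bystander, leave alone
- jar: closed glass jar, 48 mm across, 75 mm high; origin at the centre of its underside at the start. Bystander, leave alone
- loupe: black eye loupe standing, 38 mm across, 38 mm high; origin at the centre of its underside at the start. Bystander, leave alone
- brush: small brush lying on the table, 180 mm long; origin at the centre of its underside at the start. Bystander, leave alone
- puck: flat round stone puck on the table, 46 mm across, 16 mm high; origin at the centre of its underside at the start. Bystander, leave alone
- dish: shallow white ceramic dish, 84 mm across, 22 mm high; origin at the centre of its underside at the start. Bystander, leave alone
- weight: steel weight block, 50 x 35 x 30 mm; origin at the centre of its underside at the start. Bystander, leave alone

How it is judged (in metres and radians):
On the way, in this order (a step that is already met when the one before it is completed fails the run):
1. the carrier rests in the first click stop with both samples in their nests (value of joint carrier between 0.105 and 0.115 m and velocity of joint carrier between -0.01 and 0.01 m/s and z of each of plug, block in the frame of carrier_mid below 0.002 m and horizontal distance between block and carrier_mid below 0.065 m), for 0.2 s.
2. the tongs are out of the stand in the robot's fingers, the plug still in its nest (z of tongs in the frame of stand above 0.04 m and contact force between the fingers and tongs above 1 N and z of plug in the frame of carrier_mid below 0.002 m), for 0.1 s.
At the end, for the whole second after the job is handed in: The round plug is clamped in the tongs (over 0.4 N), the tongs in the fingers (over 2 N); its underside is over 50 mm above the carrier top, moving under 30 mm/s, touching no fingers, rail, carrier or block; carrier within 5 mm of the first stop, square block in its nest (z of plug in the frame of carrier_mid above 0.05 m and contact force between plug and tongs_arm above 0.4 N and contact force between the fingers and tongs above 2 N and not (contact force between plug and the fingers above 0.05 N) and not (contact force between plug and rail above 0.05 N) and not (contact force between tongs and rail above 0.05 N) and not (contact force between tongs and stand above 0.05 N) and not (contact force between plug and block above 0.05 N) and value of joint carrier between 0.105 and 0.115 m and z of block in the frame of carrier_mid below 0.002 m and horizontal distance between block and carrier_mid below 0.065 m and linear speed of plug below 0.03 m/s); the arm keeps its last pose, push and grip.
It fails at once if the fingers touch the plug (contact force between plug and the fingers above 0.5 N).
It fails at once if the square block leaves its nest (z of block in the frame of carrier_mid above 0.004 m).
It fails at once if a bystander is moved more than 30 mm (distance of any of tape, jar, loupe, brush, puck, dish, weight from where it was at the start of the episode above 0.03 m).
It also fails if it takes over 58 s, if anything falls off the work surface, if the arm or the gripper's body presses on something with over 40 N, if the wrist force passes 120 N, or if a joint passes its speed limit or range.

ROBOT

A 7-joint arm with a two-finger parallel gripper is mounted at the origin on the work surface. World frame = base frame: x ahead of the robot, y to its left, z up, the work surface at z = 0. Lengths are in m, angles in degrees, forces in N, time in s.
With the tool pointing down it reaches from about 0.425 to 0.875 m from the base axis. Payload 4.7 kg.
Tool frame: the origin (TCP) lies between the finger pads, 19 mm behind the fingertips; this is the grasp point; z points along the fingers, y is the line along which they close (so a half turn about z gives the same grasp; the last joint's range is limited). The gripper opens to 87 mm and grips with 3 to 60 N. Pads are 19 mm wide; open, the fingers measure 117 mm over their backs; the gripper's body (75 mm by 190 mm) begins 51 mm behind the grasp point.
Start: joints at [-62.79, 18.392, -4.016, 83.108, 1.295, 78.541, -3.26], TCP at [0.289, 0.582, 0.241] pointing down, gripper open.
Joint ranges: [-163.93, 163.93], [-17.29, 119.83], [-79.2, 71.16], [3.27, 140.29], [-89.18, 269.18], [5.43, 117.66], [-154.24, 154.24]. Speed limits (degrees/s): [147.25, 147.25, 180, 180, 180, 180, 180].

INTERFACE

Orientations are given as [roll, pitch, yaw] about the fixed x, y, z axes, in that order (R = Rz(yaw) Ry(pitch) Rx(roll)).
In Python, from cell import env gives the robot as it stands.
- The arm moves only by the shell command python3 -m jog 'ROWS' [FORCE]. ROWS is JSON, a list of rows, each an object with "dp": the shift along the tool's x, y, z in cm, a list of three; "twist": the turn about the tool's z in degrees; "fingers": the opening, from 0 (shut) to 1 (fully open). A call has 1 to 8 rows; each row is the pose to reach, as a shift and turn from the pose commanded when the call began, along the tool's axes at that moment; what a row does not reach only later rows make up. A row lasts 1/8 s, in which the tool goes at most 62.5 mm and 10.7 degrees, less where a joint would pass 70% of its speed; a pose out of reach is approached as far as the arm can. A call with a gripper value outside its range is refused whole. The fingers move at their own pace and stop on an object; FORCE is the grip in N (left out, the last holds). Time passes only in rows, so rows that repeat a pose let the fingers close. It gives the time, the measured TCP pose, the force, the opening and the grip force at its end, in the units of the state.
- env.get_obs(): the state, without advancing time (a new reading comes with each control period).
- env.read_camera(name): name is "scene" or "top" or "wrist"; returns a dict with "pixels" (384x512x3 uint8, blue, green, red), "depth" (384x512 float32, m along the optical axis (not along the pixel's ray), 0 where there is no reading), "fx", "fy", "cx", "cy" (pixels), "rvec" (rotation vector, rad) and "tvec" (3), from world to camera coordinates, as OpenCV has them. Camera axes: x right, y down, z forward; pixel columns grow to the right and rows downward; lengths in m; the calibration is good to about 2 mm. A picture is of the moment at which its call begins.
- env.sign_off(): hands the job in; it is judged then, once.
The state is a dict: "time_s": time; "qpos": joint angles; "joint_velocities": joint speeds; "effort": joint torques, N m; "tool_pos": TCP position; "tool_rot": TCP orientation; "force": force on the tool from outside, world axes, zero at the start; "wrist_torque": the same for the moment, N m; "grip_width": finger opening in m; "grasp_force": force on a finger pad.
Only numpy, scipy, OpenCV 4.12 (cv2) and the standard library are available. Lean on these libraries where they do the work, as an engineer would, in place of code of your own. Each camera call takes 0.05 s, during which the arm holds its last target. There are 200 camera calls.

## Working session

There is one attempt and no reset: what is moved stays moved. The work goes in short steps, Python scripts to look and compute and a shell command to move; the robot and the scene stay as the last step left them, time stands still between calls to the robot, and variables do not carry over. Pictures are saved under pics/ and viewed, at most 10 in all, crops included, and the job is handed in when it is done.

```bash
ls; mkdir -p pics
cat > h.py <<'E'
import numpy as np, cv2
from cell import env
def cam(n):
    c=env.read_camera(n); c['R']=cv2.Rodrigues(np.array(c['rvec'],float))[0]; c['t']=np.array(c['tvec'],float).ravel(); return c
def cloud(c):
    d=c['depth']; v,u=np.mgrid[:d.shape[0],:d.shape[1]]
    p=np.stack([(u-c['cx'])/c['fx']*d,(v-c['cy'])/c['fy']*d,d],-1)
    w=(p-c['t'])@c['R']; w[d==0]=np.nan; return w
def ray(c,u,v,z):
    d=c['R'].T@np.array([(u-c['cx'])/c['fx'],(v-c['cy'])/c['fy'],1]); o=-c['R'].T@c['t']
    return o+d*(z-o[2])/d[2]
E
python3 - <<'E'
from h import *
o=env.get_obs(); print(o['tool_pos'],o['tool_rot'],o['grip_width'],o['force'])
for n in('top','scene'):
    c=cam(n); cv2.imwrite(f'pics/{n}0.png',c['pixels']); print(n,c['fx'],-c['R'].T@c['t'])
E
```

```text
pics
[0.28883365 0.58172965 0.24015821] [-1.79890321e+02  6.62896590e-03  1.53601563e+02] 0.08691398779704226 [-0.29888667  0.41326338  0.25802671]
top 424.6795991656916 [ 0.39965251 -0.1236573   1.17465983]
scene 388.9451505359652 [1.2798504  0.35079978 0.65192885]
```

```bash
python3 -c "
import cv2;a=cv2.imread('pics/top0.png');cv2.imwrite('pics/top0b.png',cv2.resize(a,(800,600)))"
```

```text
(no output)
```

View pics/top0b.png

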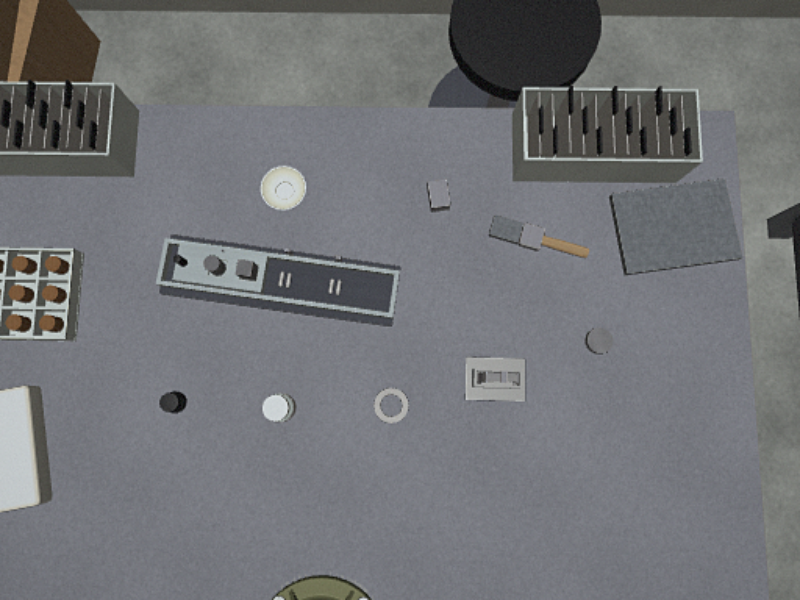

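View pics/scene0.png

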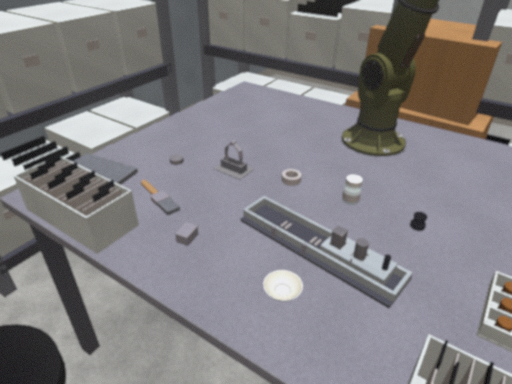

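The top view (800x600 scale) shows the rail from (160,265) to (398,295) with the post at (181,262), the round plug at (213,265) and the square block at (246,269). The stand with the tongs is at (496,380). The scene view agrees, with the plug between the post and the block. Next I measure these.

Run:
```python
from h import *
c=cam('top'); w=cloud(c); s=.64
def reg(x0,x1,y0,y1,zlo,zhi):
    a=w[int(y0*s):int(y1*s),int(x0*s):int(x1*s)].reshape(-1,3); return a[(a[:,2]>zlo)&(a[:,2]<zhi)]
print('table z',np.nanmedian(reg(420,600,420,500,-1,1)[:,2]))
def rect(n,a): print(n,len(a),cv2.minAreaRect((a[:,:2]*1000).astype(np.float32)),'z',np.median(a[:,2]))
rect('rail',reg(140,420,225,335,.012,.05))
rect('carr',reg(140,300,225,305,.036,.05))
rect('post',reg(160,200,240,285,.06,.095))
rect('plug',reg(195,229,240,290,.07,.1))
rect('block',reg(229,270,240,290,.07,.1))
rect('foot',reg(455,535,345,415,-.002,.012)); rect('cup',reg(455,535,345,415,.02,.04)); 
rect('tongs',reg(455,535,345,415,.045,.12));rect('hinge',reg(455,535,345,415,.08,.12))
# rays
for n,u,v,z in [('post',181,261,.082),('plug',213,264,.083),('block',246,267,.083),('tab1',287,250,.04),('tab2',339,258,.04),('foot',495,380,.003)]:
    print(n,ray(c,u*s,v*s,z).round(4))
g=cv2.resize(c['pixels'][135:270,95:345],None,fx=3.2,fy=3.2,interpolation=cv2.INTER_CUBIC); cv2.imwrite('pics/crop.png',g)
```

```text
table z -0.0016138273802932962
rail 2719 ((612.7813110351562, 90.01134490966797), (420.7470703125, 107.10552978515625), 82.74686431884766) z 0.031936564782604364
carr 1053 ((628.8994140625, 169.88934326171875), (194.3595428466797, 89.15125274658203), 83.94139862060547) z 0.042410886854733286
post 34 ((634.6134643554688, 250.82427978515625), (12.786348342895508, 12.028534889221191), 44.05934524536133) z 0.07683759107965596
plug 96 ((626.7322998046875, 192.2657470703125), (26.1588191986084, 26.167743682861328), 28.75251007080078) z 0.08081839344201769
block 118 ((619.2076416015625, 136.81907653808594), (27.5495662689209, 26.390094757080078), 82.65803527832031) z 0.08077867295633365
foot 1421 ((443.09381103515625, -293.49609375), (120.25175476074219, 140.11288452148438), 0.6582334041595459) z 0.0006191755064459674
cup 139 ((442.16363525390625, -294.35174560546875), (81.730224609375, 30.782522201538086), 88.45891571044922) z 0.02817726234617367
tongs 144 ((441.6094055175781, -293.0168762207031), (58.48308563232422, 16.06154441833496), 87.616455078125) z 0.08313666829644493
hinge 86 ((441.6844787597656, -292.8533630371094), (15.195967674255371, 43.57707595825195), 0.7587178945541382) z 0.09081837220656089
post [0.6288 0.2427 0.082 ]
plug [0.6241 0.1883 0.083 ]
block [0.6196 0.1326 0.083 ]
tab1 [0.6595 0.0723 0.04  ]
tab2 [ 0.6463 -0.0191  0.04  ]
foot [ 0.4392 -0.2947  0.003 ]
```

View pics/crop.png

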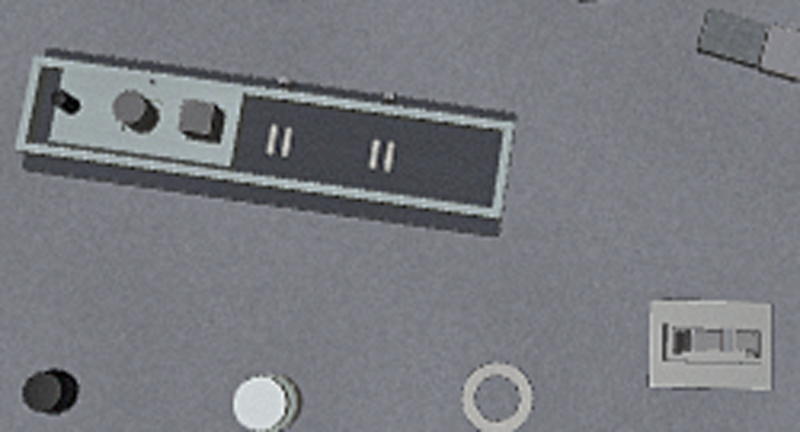

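The crop confirms it: the round plug is at about (135,110), next to the post (67,100), and the square block is at (202,120). The rail yaw is about -7.3°, and the travel is 110 mm towards image right. I'll pinch the post with the fingers closing across the rail.

```bash
cat >> h.py <<'E'
from scipy.spatial.transform import Rotation as Ro
def need(x,y,z,yaw):
    o=env.get_obs(); R=Ro.from_euler('xyz',o['tool_rot'],degrees=True)
    d=R.inv().apply(np.array([x,y,z])-o['tool_pos'])*100
    tw=(o['tool_rot'][2]-yaw+180)%360-180
    print('t',o['time_s'],'pos',o['tool_pos'].round(4),'rot',o['tool_rot'].round(2),'dp',d.round(2),'twist',round(tw,1),'q',np.round(o['qpos'],0))
E
python3 -c "
from h import *
need(.632,.2495,.20,82.7)"
```

```text
t 0.15 pos [0.289  0.5818 0.2404] rot [-1.7992e+02  1.0000e-02  1.5360e+02] dp [-45.5  -14.51   4.07] twist 70.9 q [-63.  18.  -4.  83.   1.  79.  -3.]
```

```bash
python3 -m jog '[{"dp":[-5.7,-1.8,0.5],"twist":9,"fingers":0.6},{"dp":[-11.4,-3.6,1],"twist":18,"fingers":0.6},{"dp":[-17.1,-5.4,1.5],"twist":27,"fingers":0.6},{"dp":[-22.8,-7.2,2],"twist":36,"fingers":0.6},{"dp":[-28.5,-9,2.5],"twist":45,"fingers":0.6},{"dp":[-34.2,-10.9,3],"twist":54,"fingers":0.6},{"dp":[-39.9,-12.7,3.6],"twist":63,"fingers":0.6},{"dp":[-45.5,-14.5,4],"twist":71,"fingers":0.6}]'
python3 -m jog '[{"dp":[0,0,0],"twist":0,"fingers":0.6},{"dp":[0,0,0],"twist":0,"fingers":0.6},{"dp":[0,0,0],"twist":0,"fingers":0.6}]'
python3 - <<'E'
from h import *
need(.632,.2495,.075,82.7)
c=cam('wrist'); w=cloud(c); cv2.imwrite('pics/w1.png',c['pixels']); print(-c['R'].T@c['t'])
for n,lo,hi,x,y in [('post',.065,.095,.634,.25),('plug',.07,.1,.626,.191),('block',.07,.1,.619,.136)]:
    m=(w[...,2]>lo)&(w[...,2]<hi)&(np.hypot(w[...,0]-x,w[...,1]-y)<.025)
    a=w[m]; 
    if len(a)>5: print(n,len(a),cv2.minAreaRect((a[:,:2]*1000).astype(np.float32)),np.median(a[:,2]))
E
```

```text
time_s: 1.15
tool_pos: [0.6331, 0.2486, 0.2007]
tool_rot: [-180.0, 0.0, 82.3]
force: [0.4, 0.2, -0.1]
grip_width: 0.0526
grasp_force: 0.0
time_s: 1.52
tool_pos: [0.631, 0.2521, 0.2012]
tool_rot: [-179.9, -0.1, 82.8]
force: [-0.8, 0.8, 0.3]
grip_width: 0.0525
grasp_force: 0.0
t 1.525 pos [0.631  0.2521 0.2012] rot [-1.7995e+02 -5.0000e-02  8.2790e+01] dp [-0.26  0.15 12.62] twist 0.1 q [-38.  23.  18.  82.  -7.  75. -26.]
[0.64214385 0.3355274  0.34400651]
post 187 ((635.28759765625, 253.6725616455078), (12.908683776855469, 13.40617561340332), 78.30094146728516) 0.07880002674079122
plug 601 ((627.2024536132812, 194.2095947265625), (27.263341903686523, 26.969541549682617), 59.60898208618164) 0.08216826261133932
block 190 ((619.046875, 130.88209533691406), (10.594139099121094, 25.853853225708008), 81.1610107421875) 0.08237993407088132
```

View pics/w1.png

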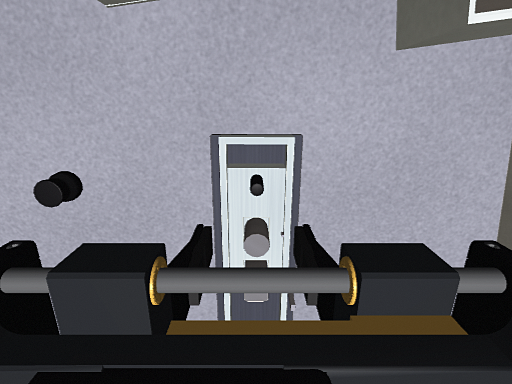

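The wrist view shows the post at (257,185), the plug at (257,240) and the block behind it at (256,280), all between the open fingers. The post is at about (0.635, 0.2515), so I go down and pinch it.

```bash
python3 -c "
from h import *
need(.635,.2515,.075,82.7)"
python3 -m jog '[{"dp":[0,0.4,3],"twist":0,"fingers":0.6},{"dp":[0,0.4,6],"twist":0,"fingers":0.6},{"dp":[0,0.4,9],"twist":0,"fingers":0.6},{"dp":[0,0.4,11],"twist":0,"fingers":0.6},{"dp":[0,0.4,12.5],"twist":0,"fingers":0.6},{"dp":[0,0.4,12.5],"twist":0,"fingers":0.6}]'
python3 -m jog '[{"dp":[0,0,0],"twist":0,"fingers":0},{"dp":[0,0,0],"twist":0,"fingers":0},{"dp":[0,0,0],"twist":0,"fingers":0},{"dp":[0,0,0],"twist":0,"fingers":0},{"dp":[0,0,0],"twist":0,"fingers":0}]' 25
python3 -c "
from h import *
o=env.get_obs();p=o['tool_pos'];need(p[0]-.0139,p[1]-.1091,p[2],82.7)"
```

```text
t 1.575 pos [0.631  0.2521 0.2013] rot [-1.7997e+02 -5.0000e-02  8.2790e+01] dp [-0.02  0.41 12.63] twist 0.1 q [-38.  23.  18.  82.  -7.  75. -26.]
time_s: 2.33
tool_pos: [0.6354, 0.2496, 0.0754]
tool_rot: [-179.9, 0.0, 82.6]
force: [-0.2, 0.6, 0.2]
grip_width: 0.0523
grasp_force: 0.0
time_s: 2.95
tool_pos: [0.6346, 0.2498, 0.0764]
tool_rot: [-179.8, 0.0, 82.6]
force: [-4.4, 0.0, 3.3]
grip_width: 0.013
grasp_force: 25.0
t 2.95 pos [0.6346 0.2498 0.0764] rot [-1.7981e+02  2.0000e-02  8.2620e+01] dp [-11.     0.02   0.  ] twist -0.1 q [-36.  30.  17.  89.  -9.  63. -25.]
```

```bash
python3 -m jog '[{"dp":[-0.4,0,0],"twist":0,"fingers":0},{"dp":[-1.0,0,0],"twist":0,"fingers":0},{"dp":[-1.8,0,0],"twist":0,"fingers":0},{"dp":[-2.6,0,0],"twist":0,"fingers":0},{"dp":[-3.4,0,0],"twist":0,"fingers":0},{"dp":[-4.2,0,0],"twist":0,"fingers":0},{"dp":[-5.0,0,0],"twist":0,"fingers":0},{"dp":[-5.5,0,0],"twist":0,"fingers":0}]'
python3 -m jog '[{"dp":[-0.6,0,0],"twist":0,"fingers":0},{"dp":[-1.4,0,0],"twist":0,"fingers":0},{"dp":[-2.2,0,0],"twist":0,"fingers":0},{"dp":[-3.0,0,0],"twist":0,"fingers":0},{"dp":[-3.8,0,0],"twist":0,"fingers":0},{"dp":[-4.5,0,0],"twist":0,"fingers":0},{"dp":[-5.1,0,0],"twist":0,"fingers":0},{"dp":[-5.5,0,0],"twist":0,"fingers":0}]'
python3 -m jog '[{"dp":[0,0,0],"twist":0,"fingers":0},{"dp":[0,0,0],"twist":0,"fingers":0}]'
python3 - <<'E'
from h import *
need(.6207,.1407,.0764,82.7)
c=cam('top'); w=cloud(c)
cv2.imwrite('pics/t2.png',cv2.resize(c['pixels'][130:280,95:345],(800,480)))
E
```

```text
time_s: 3.95
tool_pos: [0.6275, 0.1953, 0.0764]
tool_rot: [-179.8, -0.0, 82.6]
force: [-5.3, 1.2, 4.1]
grip_width: 0.0132
grasp_force: 25.0
time_s: 4.95
tool_pos: [0.6206, 0.1418, 0.0764]
tool_rot: [-179.9, -0.1, 82.7]
force: [-5.5, 0.4, 3.9]
grip_width: 0.0133
grasp_force: 25.0
time_s: 5.2
tool_pos: [0.6205, 0.1405, 0.0764]
tool_rot: [-179.8, 0.0, 82.6]
force: [-5.4, 1.0, 4.7]
grip_width: 0.013
grasp_force: 25.0
t 5.2 pos [0.6205 0.1405 0.0764] rot [-179.82    0.     82.61] dp [ 0.02  0.02 -0.  ] twist -0.1 q [-30.  25.  19.  96.  -9.  61. -16.]
```

View pics/t2.png

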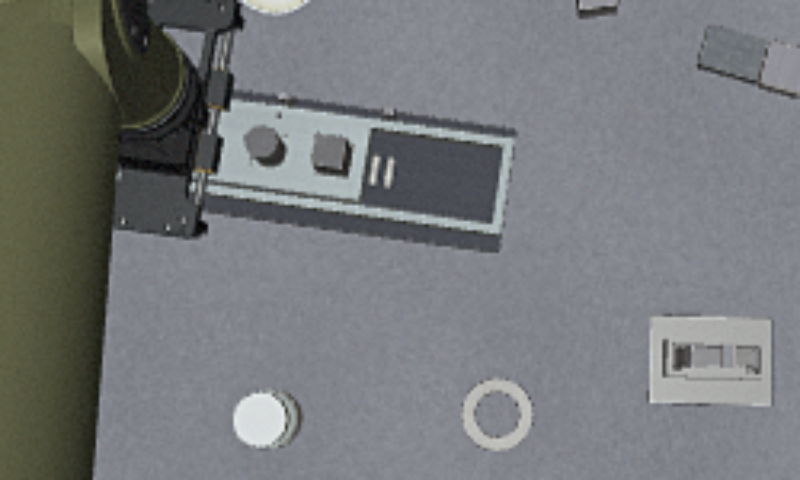

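The top crop shows the carrier's front past the first ridge pair, just touching the second pair (380,170). The plug (265,145) is level with the first tab (283,100), and both samples stand. Now release and rise.

```bash
python3 -m jog '[{"dp":[0,0,0],"twist":0,"fingers":0.5},{"dp":[0,0,0],"twist":0,"fingers":0.5},{"dp":[0,0,0],"twist":0,"fingers":0.5},{"dp":[0,0,-3],"twist":0,"fingers":0.5},{"dp":[0,0,-7],"twist":0,"fingers":0.5},{"dp":[0,0,-12],"twist":0,"fingers":0.5},{"dp":[0,0,-14],"twist":0,"fingers":0.5},{"dp":[0,0,-14],"twist":0,"fingers":0.5}]'
python3 - <<'E'
from h import *
need(.4416,-.293,.215,-1.5)
c=cam('wrist'); w=cloud(c)
for n,lo,hi,x,y in [('post',.065,.095,.6207,.142),('plug',.07,.1,.613,.085)]:
    m=(w[...,2]>lo)&(w[...,2]<hi)&(np.hypot(w[...,0]-x,w[...,1]-y)<.025)
    a=w[m]; print(n,len(a),cv2.minAreaRect((a[:,:2]*1000).astype(np.float32)),np.median(a[:,2]))
E
```

```text
time_s: 6.25
tool_pos: [0.6229, 0.1404, 0.2176]
tool_rot: [179.8, -0.1, 82.6]
force: [0.1, 0.3, -1.0]
grip_width: 0.0433
grasp_force: 0.0
t 6.25 pos [0.6229 0.1404 0.2176] rot [ 1.7984e+02 -7.0000e-02  8.2580e+01] dp [-45.32 -12.38   0.16] twist 84.1 q [-31.  18.  20.  88.  -6.  75. -18.]
post 169 ((620.7363891601562, 144.3636016845703), (13.33869743347168, 13.006425857543945), 10.289283752441406) 0.07896594286292723
plug 541 ((613.4000244140625, 84.94603729248047), (27.060453414916992, 26.866573333740234), 86.14395141601562) 0.08213836876074078
```

The wrist camera puts post travel at 110.3 mm and plug travel at 110.1 mm, so the carrier is at stop 1. On to the tongs.

```bash
python3 -m jog '[{"dp":[-5.6,-1.5,0],"twist":10,"fingers":0.7},{"dp":[-11.2,-3,0],"twist":20,"fingers":0.8},{"dp":[-16.8,-4.6,0],"twist":30,"fingers":1},{"dp":[-22.5,-6.2,0],"twist":40,"fingers":1},{"dp":[-28.2,-7.7,0],"twist":50,"fingers":1},{"dp":[-33.9,-9.3,0],"twist":60,"fingers":1},{"dp":[-39.6,-10.9,0],"twist":70,"fingers":1},{"dp":[-45.3,-12.4,0.2],"twist":80,"fingers":1}]'
python3 -m jog '[{"dp":[0,0,0],"twist":4,"fingers":1},{"dp":[0,0,0],"twist":4,"fingers":1},{"dp":[0,0,0],"twist":4,"fingers":1}]'
python3 - <<'E'
from h import *
need(.4416,-.293,.215,-1.5)
c=cam('wrist'); w=cloud(c); cv2.imwrite('pics/w3.png',c['pixels'])
for n,lo,hi in [('foot',-.002,.008),('cup',.024,.034),('hinge',.082,.11),('tongs',.045,.11)]:
    m=(w[...,2]>lo)&(w[...,2]<hi)&(np.hypot(w[...,0]-.4416,w[...,1]+.293)<.055)
    a=w[m]; print(n,len(a),cv2.minAreaRect((a[:,:2]*1000).astype(np.float32)) if len(a)>3 else 0,np.median(a[:,2]))
E
```

```text
time_s: 7.3
tool_pos: [0.4387, -0.2937, 0.2122]
tool_rot: [-179.9, 0.1, 2.3]
force: [0.9, 0.4, 0.0]
grip_width: 0.0872
grasp_force: 0.0
time_s: 7.68
tool_pos: [0.4406, -0.2915, 0.213]
tool_rot: [-180.0, 0.1, -1.2]
force: [-0.0, -0.3, -0.7]
grip_width: 0.0868
grasp_force: 0.0
t 7.675 pos [ 0.4406 -0.2915  0.213 ] rot [-1.7996e+02  1.2000e-01 -1.2200e+00] dp [ 0.1   0.15 -0.2 ] twist 0.3 q [-12.   5.  45. 104.  -4.  73. -57.]
foot 3726 ((441.5507507324219, -293.4635009765625), (108.9782943725586, 109.28710174560547), 86.42581939697266) 0.002108430966682966
cup 545 ((442.8459777832031, -293.7987060546875), (81.96332550048828, 32.00712966918945), 88.5718994140625) 0.029154172570232305
hinge 596 ((442.7691955566406, -294.1834716796875), (38.463356018066406, 18.52050018310547), 89.80535125732422) 0.09132164854468458
tongs 891 ((442.803466796875, -293.7034912109375), (60.95558547973633, 18.522001266479492), 88.31307220458984) 0.08670374912400143
```

View pics/w3.png

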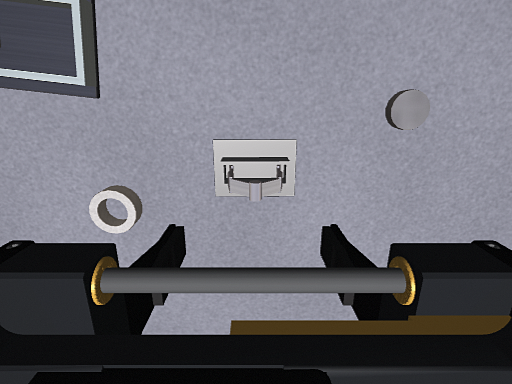

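The wrist view shows the stand at (255,168) with the tongs centred between the open fingers and nothing in the way. Centre is about (0.4427, -0.2938). Go down.

```bash
python3 -m jog '[{"dp":[0.2,0.2,4],"twist":0.3,"fingers":1},{"dp":[0.2,0.2,8],"twist":0.3,"fingers":1},{"dp":[0.2,0.2,11],"twist":0.3,"fingers":1},{"dp":[0.2,0.2,13],"twist":0.3,"fingers":1},{"dp":[0.2,0.2,14.5],"twist":0.3,"fingers":1},{"dp":[0.2,0.2,15.4],"twist":0.3,"fingers":1},{"dp":[0.2,0.2,15.4],"twist":0.3,"fingers":1}]' 12
python3 -c "
from h import *
need(.4427,-.2938,.059,-1.5)"
```

```text
time_s: 8.6
tool_pos: [0.4425, -0.2947, 0.06]
tool_rot: [-180.0, 0.0, -1.7]
force: [-0.6, -0.3, -0.9]
grip_width: 0.0869
grasp_force: 0.0
t 8.6 pos [ 0.4425 -0.2947  0.06  ] rot [-1.7999e+02  3.0000e-02 -1.6700e+00] dp [ 0.02 -0.09  0.1 ] twist -0.2 q [ -7.  17.  43. 113. -14.  56. -49.]
```

```bash
python3 -m jog '[{"dp":[0,-0.1,0.1],"twist":0,"fingers":0.8},{"dp":[0,-0.1,0.1],"twist":0,"fingers":0.63},{"dp":[0,-0.1,0.1],"twist":0,"fingers":0.63},{"dp":[0,-0.1,0.1],"twist":0,"fingers":0.63},{"dp":[0,-0.1,0.1],"twist":0,"fingers":0.63},{"dp":[0,-0.1,0.1],"twist":0,"fingers":0.63}]' 20
```

```text
time_s: 9.35
tool_pos: [0.4427, -0.294, 0.0594]
tool_rot: [180.0, -0.0, -1.7]
force: [0.4, -0.6, 1.7]
grip_width: 0.0555
grasp_force: 7.3
```

```bash
python3 -m jog '[{"dp":[0,0,-0.5],"twist":0,"fingers":0.63},{"dp":[0,0,-1.5],"twist":0,"fingers":0.63},{"dp":[0,0,-3],"twist":0,"fingers":0.63},{"dp":[0,0,-5.5],"twist":0,"fingers":0.63},{"dp":[0,0,-8.5],"twist":0,"fingers":0.63},{"dp":[0,0,-12],"twist":0,"fingers":0.63},{"dp":[0,0,-15],"twist":0,"fingers":0.63},{"dp":[0,0,-16],"twist":0,"fingers":0.63}]'
python3 - <<'E'
from h import *
need(.613,.085,.22,82.7)
c=cam('top'); w=cloud(c); 
m=(np.hypot(w[...,0]-.6127,w[...,1]-.085)<.02)&(w[...,2]>.07)&(w[...,2]<.1);a=w[m];print('plug',cv2.minAreaRect((a[:,:2]*1000).astype(np.float32)))
s=cam('scene'); cv2.imwrite('pics/s4.png',cv2.resize(s['pixels'][60:300,150:450],(750,600)))
E
```

```text
time_s: 10.35
tool_pos: [0.4434, -0.2946, 0.2219]
tool_rot: [180.0, -0.2, -1.7]
force: [1.2, -0.7, -0.2]
grip_width: 0.0551
grasp_force: 6.1
t 10.35 pos [ 0.4434 -0.2946  0.2219] rot [179.95  -0.24  -1.71] dp [ 15.81 -38.45   0.23] twist -84.4 q [-12.   5.  46. 103.  -4.  73. -57.]
plug ((612.031005859375, 83.35493469238281), (25.641155242919922, 25.969547271728516), 66.81322479248047)
```

View pics/s4.png

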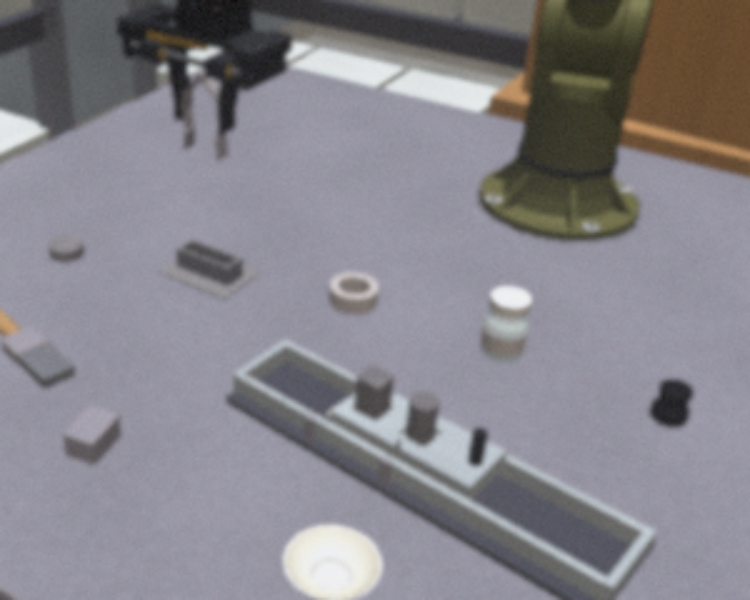

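Tongs are held open above the empty stand at (205,110), the carrier is at stop 1 with both samples standing (block at (375,390), plug at (423,415)), and the bystanders haven't moved. Move over the plug.

```bash
python3 -m jog '[{"dp":[0.7,-1.5,0],"twist":-4,"fingers":0.63},{"dp":[2.1,-5,0],"twist":-12,"fingers":0.63},{"dp":[4.1,-10,0],"twist":-22,"fingers":0.63},{"dp":[6.2,-15,0],"twist":-32,"fingers":0.63},{"dp":[8.2,-20,0],"twist":-42,"fingers":0.63},{"dp":[10.3,-25,0],"twist":-52,"fingers":0.63},{"dp":[12.3,-30,0],"twist":-62,"fingers":0.63},{"dp":[13.4,-33,0],"twist":-70,"fingers":0.63}]'
python3 -c "
from h import *
need(.6128,.084,.22,82.7)"
```

```text
time_s: 11.45
tool_pos: [0.5859, 0.0374, 0.217]
tool_rot: [-179.8, 0.0, 69.0]
force: [-1.4, -1.0, -0.5]
grip_width: 0.0549
grasp_force: 6.1
t 11.45 pos [0.5859 0.0374 0.217 ] rot [-1.798e+02  3.000e-02  6.901e+01] dp [ 5.32  0.84 -0.3 ] twist -13.7 q [-29.  12.  26.  95.  -6.  74. -23.]
```

```bash
python3 -m jog '[{"dp":[2,0.3,-0.1],"twist":-5,"fingers":0.63},{"dp":[4,0.6,-0.2],"twist":-10,"fingers":0.63},{"dp":[5.2,0.8,-0.3],"twist":-13.5,"fingers":0.63},{"dp":[5.2,0.8,-0.3],"twist":-13.5,"fingers":0.63},{"dp":[5.2,0.8,-0.3],"twist":-13.5,"fingers":0.63},{"dp":[5.2,0.8,-0.3],"twist":-13.5,"fingers":0.63}]'
python3 - <<'E'
from h import *
need(.6128,.084,.22,82.7)
c=cam('wrist'); w=cloud(c); cv2.imwrite('pics/w5.png',c['pixels'])
for n,lo,hi,x,y in [('post',.065,.095,.6207,.142),('plug',.07,.1,.613,.085),('block',.07,.1,.6055,.0285)]:
    a=w[(w[...,2]>lo)&(w[...,2]<hi)&(np.hypot(w[...,0]-x,w[...,1]-y)<.022)]
    if len(a)>5: print(n,len(a),cv2.minAreaRect((a[:,:2]*1000).astype(np.float32)))
o=env.get_obs()
a=w[(w[...,2]>.15)&(w[...,2]<.195)&(np.hypot(w[...,0]-.6128,w[...,1]-.084)<.05)]
R=Ro.from_euler('xyz',o['tool_rot'],degrees=True); b=R.inv().apply(a-o['tool_pos'])*1000
for lo in range(20,70,8):
    k=b[(b[:,2]>=lo)&(b[:,2]<lo+8)]
    if len(k): print(lo,len(k),k.min(0).round(0),k.max(0).round(0))
E
```

```text
time_s: 12.2
tool_pos: [0.6126, 0.0767, 0.2219]
tool_rot: [-180.0, 0.0, 81.7]
force: [-0.2, -0.1, -0.9]
grip_width: 0.0553
grasp_force: 6.1
t 12.2 pos [0.6126 0.0767 0.2219] rot [-1.7996e+02  2.0000e-02  8.1740e+01] dp [ 0.72 -0.08  0.19] twist -1.0 q [-29.  16.  24.  90.  -6.  75. -13.]
post 159 ((620.53271484375, 144.0557403564453), (12.526144981384277, 12.888142585754395), 80.8061752319336)
plug 574 ((613.2713623046875, 84.94408416748047), (26.494783401489258, 27.30702781677246), 84.87869262695312)
block 623 ((605.7202758789062, 29.200664520263672), (27.611209869384766, 25.860851287841797), 81.95896911621094)
20 20 [ -7. -24.  27.] [ 6. 23. 28.]
28 164 [-11. -25.  28.] [10. 24. 36.]
36 41 [  4. -25.  37.] [10. 25. 44.]
44 35 [  4. -26.  44.] [10. 26. 52.]
52 17 [  5. -26.  52.] [10. 26. 55.]
```

View pics/w5.png

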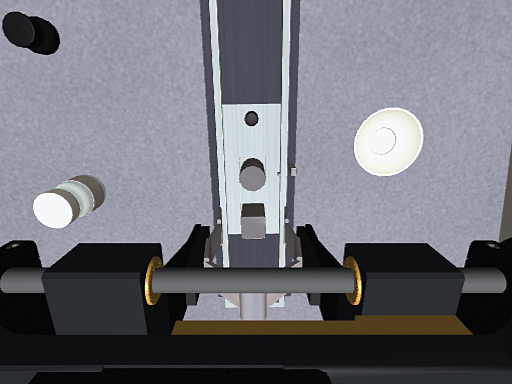

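The wrist view shows the plug (252,175), post (251,118) and block (252,220) in line on the carrier, with the tongs centred in the fingers and their tips 55 mm below the TCP. Centre, then lower.

```bash
python3 -m jog '[{"dp":[0.8,-0.1,0],"twist":-1,"fingers":0.63},{"dp":[0.8,-0.1,2],"twist":-1,"fingers":0.63},{"dp":[0.8,-0.1,4],"twist":-1,"fingers":0.63},{"dp":[0.8,-0.1,6],"twist":-1,"fingers":0.63},{"dp":[0.8,-0.1,7],"twist":-1,"fingers":0.63},{"dp":[0.8,-0.1,7],"twist":-1,"fingers":0.63}]'
python3 -c "
from h import *
need(.6131,.0846,.105,82.7)"
```

```text
time_s: 13.0
tool_pos: [0.6125, 0.0852, 0.151]
tool_rot: [-179.9, 0.1, 82.8]
force: [-0.3, 1.3, -0.8]
grip_width: 0.0552
grasp_force: 6.1
t 13.0 pos [0.6125 0.0852 0.151 ] rot [-1.7989e+02  5.0000e-02  8.2790e+01] dp [-0.05  0.07  4.6 ] twist 0.1 q [-29.  19.  23.  95.  -8.  68. -12.]
```

```bash
python3 -m jog '[{"dp":[0,0.1,1],"twist":0,"fingers":0.63},{"dp":[0,0.1,2],"twist":0,"fingers":0.63},{"dp":[0,0.1,3],"twist":0,"fingers":0.63},{"dp":[0,0.1,4],"twist":0,"fingers":0.63},{"dp":[0,0.1,4.5],"twist":0,"fingers":0.63},{"dp":[0,0.1,4.5],"twist":0,"fingers":0.63}]'
python3 -c "
from h import *
need(.6131,.0846,.105,82.7)"
```

```text
time_s: 13.75
tool_pos: [0.6139, 0.0852, 0.1068]
tool_rot: [-180.0, 0.0, 82.8]
force: [-0.1, 0.6, -1.2]
grip_width: 0.0549
grasp_force: 6.1
t 13.75 pos [0.6139 0.0852 0.1068] rot [-1.7996e+02  2.0000e-02  8.2800e+01] dp [-0.07 -0.07  0.18] twist 0.1 q [-29.  21.  23.  97.  -9.  63. -11.]
```

No contact. Close gradually.

```bash
python3 -m jog '[{"dp":[0,-0.05,0.1],"twist":0,"fingers":0.6},{"dp":[0,-0.05,0.1],"twist":0,"fingers":0.57},{"dp":[0,-0.05,0.1],"twist":0,"fingers":0.54},{"dp":[0,-0.05,0.1],"twist":0,"fingers":0.5},{"dp":[0,-0.05,0.1],"twist":0,"fingers":0.4},{"dp":[0,-0.05,0.1],"twist":0,"fingers":0.4},{"dp":[0,-0.05,0.1],"twist":0,"fingers":0.4},{"dp":[0,-0.05,0.1],"twist":0,"fingers":0.4}]' 40
```

```text
time_s: 14.75
tool_pos: [0.6137, 0.0854, 0.1064]
tool_rot: [180.0, -0.0, 82.8]
force: [-1.0, 0.1, 1.3]
grip_width: 0.0452
grasp_force: 40.0
```

Width is 45 mm at 40 N, so the jaws are on the plug. Lift gently.

```bash
python3 -m jog '[{"dp":[0,0,-0.4],"twist":0,"fingers":0.3},{"dp":[0,0,-1],"twist":0,"fingers":0.3},{"dp":[0,0,-2],"twist":0,"fingers":0.3},{"dp":[0,0,-3.5],"twist":0,"fingers":0.3},{"dp":[0,0,-5],"twist":0,"fingers":0.3},{"dp":[0,0,-6.5],"twist":0,"fingers":0.3},{"dp":[0,0,-8],"twist":0,"fingers":0.3},{"dp":[0,0,-9.5],"twist":0,"fingers":0.3}]'
python3 -m jog '[{"dp":[0,0,-0.4],"twist":0,"fingers":0.3},{"dp":[0,0,-0.5],"twist":0,"fingers":0.3},{"dp":[0,0,-0.5],"twist":0,"fingers":0.3},{"dp":[0,0,-0.5],"twist":0,"fingers":0.3},{"dp":[0,0,-0.5],"twist":0,"fingers":0.3},{"dp":[0,0,-0.5],"twist":0,"fingers":0.3}]'
python3 - <<'E'
from h import *
s=cam('scene'); cv2.imwrite('pics/s6.png',cv2.resize(s['pixels'][120:300,230:430],(660,594)))
E
```

```text
time_s: 15.75
tool_pos: [0.6137, 0.0854, 0.2024]
tool_rot: [180.0, -0.0, 82.8]
force: [-0.3, 0.4, -1.4]
grip_width: 0.0454
grasp_force: 40.0
time_s: 16.5
tool_pos: [0.6136, 0.0853, 0.2061]
tool_rot: [-180.0, 0.0, 82.8]
force: [-0.8, 0.9, -1.4]
grip_width: 0.0453
grasp_force: 40.0
```

View pics/s6.png

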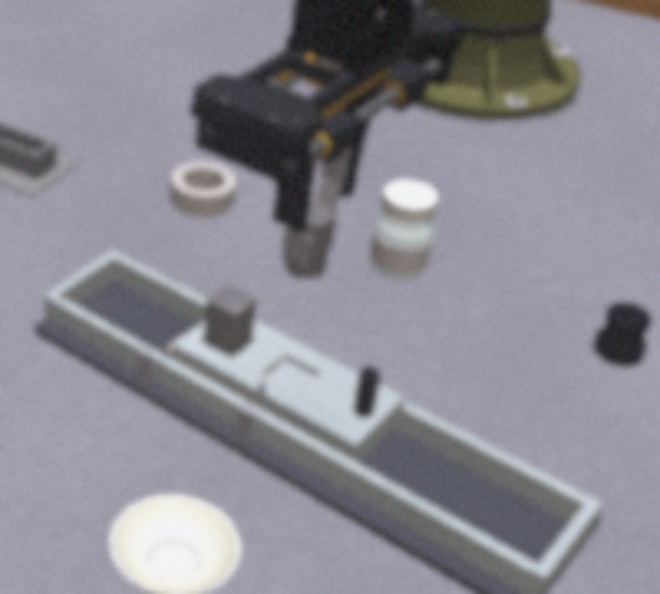

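The round plug hangs in the tongs at (308,250), well above its empty nest (290,368). The block (230,320) is in place and the carrier is still at stop 1. Hand in.

```bash
python3 -c "
from cell import env
print(env.sign_off())"
```

```text
the job is handed in; nothing more can be done
None
```

I handed the job in with the round plug held steadily in the tongs, about 95 mm above the carrier; the carrier is in the first stop with the square block still in its nest, and the bystanders in view look undisturbed (the sign-off gave no verdict).

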